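# Clamp a wooden panel in the contact reader and fit its cell

## Robot

A 6-joint arm with a two-finger parallel gripper is mounted at the origin on the work surface. World frame = base frame: x ahead of the robot, y to its left, z up, the work surface at z = 0. Lengths are in m, angles in rad, forces in N, time in s.
With the tool pointing down it reaches from about 0.3 to 0.875 m from the base axis. Payload 4.2 kg.
Tool frame: the origin (TCP) lies between the finger pads; the fingertips stand r.nose_length ahead of it and the grasp point (between the pads) lies 8 mm behind it (r.nose_length is the distance from the TCP to the fingertips, in m); z points along the fingers, y is the line along which they close (so a half turn about z gives the same grasp; the last joint's range is limited). The gripper opens to 85 mm and grips with 20 to 120 N. Pads are 22 mm wide; open, the fingers measure 114 mm over their backs; the gripper's body (76 mm by 85 mm) begins 54 mm behind the grasp point. The pads swing forward as they close: fully open they stand 13 mm farther back than shut.
Start: joints at [1.19, 0.32, 1.565, -0, 1.257, -0.02], TCP at [0.203, 0.538, 0.242] pointing down, gripper open.
Joint ranges: [-3.11, 3.11], [-0.84, 2.01], [0.21, 2.61], [-1.34, 4.49], [0.05, 2.63], [-2.56, 2.56]. Speed limits (rad/s): [2.57, 2.57, 3.14, 3.14, 3.14, 3.14].

## Interface

Orientations are given as a unit quaternion [x, y, z, w].
In Python, from workcell import r gives the robot as it stands.
- The arm moves only by the tool drive_tool, never from a script. Its argument "series" is a list that holds one entry, the list of rows, each a list of 7 numbers: the turn, a rotation vector about the tool's x, y, z normalised to -1 to 1, where 1 is 180 degrees, then the shift along the tool's x, y, z normalised to -1 to 1, where 1 is 0.8 m, then the opening, from 0 (shut) to 1 (fully open). A call has 1 to 10 rows; each row shifts and turns the commanded pose from where the row before left it, along the tool's axes as they then stand; what a row does not reach is not made up. A row lasts 1/8 s, in which the tool goes at most 62.5 mm and 10.7 degrees, less where a joint would pass 70% of its speed; a pose out of reach is approached as far as the arm can. A call with a number of a shift or a turn outside -1 to 1 is refused whole. A call with a gripper value outside its range is refused whole. The fingers move at their own pace and stop on an object; "squeeze" is the grip in N (left out, the last holds). Time passes only in rows, so rows that do not move let the fingers close. It gives the time, the measured TCP pose, the force, the opening and the grip force at its end, in the units of the state.
- r.sense(): the state, without advancing time (a new reading comes with each control period).
- r.grab_frame(name): name is "scene" or "top" or "wrist"; returns a dict with "frame" (420x560x3 uint8, red, green, blue), "intrinsics" (3x3 intrinsics, pixels), "T" (4x4, takes a point from camera to world coordinates). Camera axes: x right, y up, looking along -z (the intrinsics and any distortion apply to the point x, -y, -z); pixel columns grow to the right and rows downward; lengths in m; the calibration is good to about 2 mm. A picture is of the moment at which its call begins. There is no depth.
- r.job_done(): hands the job in; it is judged then, once.
The state is a dict: "time_s": time; "joints": joint angles; "qd": joint speeds; "joint_torque": joint torques, N m; "eef_pos": TCP position; "eef_rot": TCP orientation; "ft_force": force on the tool from outside, world axes, zero at the start; "moment": the same for the moment, N m; "width": finger opening in m; "grasp_force": force on a finger pad.
Only numpy, scipy, OpenCV 4.12 (cv2) and the standard library are available. Lean on these libraries where they do the work, as an engineer would, in place of code of your own. Each camera call takes 0.05 s, during which the arm holds its last target. There are 200 camera calls.

## Task

Get the bench contact reader ready to record the wooden panel: first swing the reader's side lever right up, slide the panel lengthwise under the raised foot between the guides until its end meets the stop, and swing the lever back down so the foot rests on the panel. Only then fit the cell in the bay on the reader's base: flat end pressed back against the spring plate, then the nub end dropped in behind the plain contact so the cell lies level on its rails. Leave the carved bird, the lens and the lens cap where they stand.

Things in the scene. Friction and masses are not known exactly. Their poses are not given: they have to be found in the camera images.
- reader: The contact reader, a fixed white and grey bench instrument. Origin on the table under its stage line; +x from the open front of the stage to the column at the back, +y to the lever side, z up. In mm in its frame: base slab x -125 to 130, y -185 to 75, top (deck) z 20; white head x -12 to 130, y -35 to 35, z 80 to 150; column behind x 60, 100 wide.
- stage_stop (a point): Middle of the stop's face, on the deck at (50, 0, 20) mm in the reader's frame, same axes. The stop is 24 mm high and 90 mm wide. Two guides, 8 mm high and 54 mm apart, run from it 75 mm towards the front (-x), then flare wider for another 25 mm.
- stage_home (a point): Where the panel's centre lies when it is home: on the stage, end against the stop, 8 mm above the deck. At (-40, 0, 28) mm in the reader's frame; same axes as the reader.
- lever (a joint): Lever angle, rad: 0 = level (foot lowest, 12 mm over the deck), 1.05 = fully up (foot about 41 mm over the deck). The foot rises 28 mm per rad and rests on the 16 mm panel at about 0.14. The hinge has friction (about 2 N at the knob to raise) and stays where it is left. It starts nearly level (below 0.1), with the foot too low for the panel.
- lever_pivot (a point): Hinge of the lever on the head's +y side, at (30, 45, 115) mm in the reader's frame, same axes; the lever turns about the reader's x axis.
- lever_knob (a point): Centre of the black drum knob at the lever's end, 30 mm across and 24 mm long along the reader's x (grip it by its flat ends), 100 mm from the pivot (10 mm round steel arm between). It spins freely on a pin along x, so a grip need not tilt with the lever. With the lever level it stands out along the reader's +y; raising it carries the knob up and in towards the head.
- foot: The dark round foot, 36 mm across and 10 mm thick, under the head at x 18, y 0 mm of the reader's frame. Origin: centre of its underside, z up. Moved by the lever.
- panel_center (a point): Centre (half-way up) of the loose wooden panel, 180 x 46 x 16 mm, about 95 g, lying flat on the table. x along its length, y across, z up. Either end may go in first. Held across its width near the end that stays outside, 55 mm from the centre, it leaves room for the gripper in front of the head.
- cell_center (a point): Centre of the cell, a grey cylinder with steel ends, 34 mm in diameter and 62 mm long overall, about 140 g. x along its axis towards the nub end; y and z turn with its roll. It starts lying level on a low wooden rest, its axis 27 mm above the table.
- cell_nub (a point): Tip of the cell's nub (10 mm across, 3 mm long), 31 mm from the cell's centre; the other end is flat.
- bay_seat (a point): Where the cell's centre lies when seated: (-20, -125, 39) mm in the reader's frame, 19 mm above the deck; same axes. The cell lies along x, nub towards +x, on two rails 5 mm high and 24 mm apart (centres); the sides are open to fingers. The free gap between spring plate and contact is 56 mm, for the 62 mm cell.
- bay_contact (a point): Centre of the top edge of the plain contact's inner face (the face looks to -x): a fixed black wall 8 mm thick, 36 mm wide, 24 mm high above the deck. It is 31 mm from the seat along +x and 5 mm above it. Same axes as the reader.
- bay_spring (a point): Centre of the top edge of the free spring plate's face (looks to +x), 25 mm from the seat along -x and 31 mm above it: an upright steel plate 34 mm wide, top 50 mm above the deck. It slides back up to 13 mm towards -x (400 N/m, about 3 N with the cell seated); this point stays. Behind it a fixed black block 52 mm high, 18 mm thick.
- bird: Bystander: carved wooden bird on a round 76 mm foot, 120 mm tall, loose. Origin: centre of its underside.
- lens: Bystander: black camera lens standing on end, 72 mm across, 83 mm tall, loose. Origin: centre of its underside.
- lens_cap: Bystander: flat black lens cap, 62 mm across, 8 mm thick, loose. Origin: centre of its underside.

How it is judged:
On the way, in this order (a step that is already met when the one before it is completed fails the run):
1. the lever is swung up (beyond 0.8 rad) (value of joint lever above 0.8 rad), for 0.2 s.
2. with the lever still up, the panel lies home on the stage, its end at the stop (x of panel_center in the frame of stage_home between -0.006 and 0.004 m and y of panel_center in the frame of stage_home between -0.008 and 0.008 m and z of panel_center in the frame of stage_home between -0.004 and 0.004 m and angle between the x axis of panel_center and the x axis of stage_home, either way round below 0.12 rad and value of joint lever above 0.6 rad), for 0.2 s.
3. the lever is down again, the foot on the panel, the panel still home (x of panel_center in the frame of stage_home between -0.006 and 0.004 m and y of panel_center in the frame of stage_home between -0.008 and 0.008 m and z of panel_center in the frame of stage_home between -0.004 and 0.004 m and angle between the x axis of panel_center and the x axis of stage_home, either way round below 0.12 rad and value of joint lever below 0.2 rad), for 0.2 s.
4. the cell is seated in the bay between spring plate and contact, nub at the plain contact (x of cell_center in the frame of bay_seat between -0.004 and 0.004 m and y of cell_center in the frame of bay_seat between -0.005 and 0.005 m and z of cell_center in the frame of bay_seat between -0.004 and 0.004 m and angle between the x axis of cell_center and the x axis of bay_seat, either way round below 0.15 rad and x of cell_nub in the frame of bay_seat above 0.02 m), for 0.2 s.
At the end, for the whole second after the job is handed in: Panel flat on the stage, end within 6 mm of the stop, 8 mm of the middle, 0.12 rad of straight; lever below 0.2 rad, foot on the panel; cell within 4 mm along, 5 mm across, 4 mm in height of its seat and 0.15 rad of the bay axis, nub at the plain contact (all of step 3 and all of step 4); the robot touches nothing.
It fails at once if the bird is pushed more than 30 mm (distance of bird from where it was at the start of the episode above 0.03 m).
It fails at once if the lens is pushed more than 30 mm (distance of lens from where it was at the start of the episode above 0.03 m).
It fails at once if the lens cap is pushed more than 30 mm (distance of lens_cap from where it was at the start of the episode above 0.03 m).
It fails at once if the carved bird or the lens is knocked over (angle between any of bird, lens's own z axis and vertical above 0.5 rad).
It also fails if it takes over 72 s, if anything falls off the work surface, if the arm or the gripper's body presses on something with over 40 N, if the wrist force passes 120 N, or if a joint passes its speed limit or range.

## Working session

There is one attempt and no reset: what is moved stays moved. The work goes in short steps, Python scripts to look and compute and a tool call to move; the robot and the scene stay as the last step left them, time stands still between calls to the robot, and variables do not carry over. Pictures are saved under pics/ and viewed, at most 10 in all, crops included, and the job is handed in when it is done.

Besides the shell and the picture viewer there is one more tool, called by a JSON object that holds its "api" and its "payload", one argument or row to a line. drive_tool: Moves the arm, as the interface text tells. Its arguments: {"type":"object","properties":{"series":{"type":"array","items":{"type":"array","items":{"type":"array","items":{"type":"number","minimum":-1,"maximum":1}}}},"squeeze":{"type":"number"}},"required":["series"]}

```bash
mkdir -p pics; ls; python3 - <<'E'
from workcell import r
import cv2,numpy as np
for n in("scene","top"):
    d=r.grab_frame(n); cv2.imwrite(f"pics/{n}0.png",d["frame"][:,:,::-1]); np.savez(f"pics/{n}0.npz",**d)
    print(n,d["intrinsics"].tolist(),d["T"].round(4).tolist(),[k for k in d])
print(r.sense(),r.nose_length)
E
```

```text
pics
scene [[454.7101379243799, 0.0, 278.52512558837213], [0.0, 454.7101379243799, 205.98067354180284], [0.0, 0.0, 1.0]] [[-0.7248, -0.5633, 0.3968, 1.1146], [0.689, -0.5938, 0.4155, 0.5395], [0.0015, 0.5745, 0.8185, 1.175], [0.0, 0.0, 0.0, 1.0]] ['frame', 'intrinsics', 'T']
top [[405.37735780824545, 0.0, 284.0010654924794], [0.0, 405.37735780824545, 211.76320496236616], [0.0, 0.0, 1.0]] [[0.003, 0.9881, -0.1537, 0.4245], [-1.0, 0.0032, 0.0012, 0.0033], [0.0016, 0.1537, 0.9881, 1.029], [0.0, 0.0, 0.0, 1.0]] ['frame', 'intrinsics', 'T']
{'time_s': 0.1, 'joints': array([ 1.18996684e+00,  3.20243002e-01,  1.56557094e+00,  5.07396589e-06,
        1.25739216e+00, -1.99811128e-02]), 'qd': array([ 0.00070325, -0.0006158 , -0.0022212 , -0.00015912, -0.00057667,
        0.00077634]), 'joint_torque': array([-9.59418066e-04, -4.16407871e+01, -2.34706593e+01, -1.02376271e-04,
        4.81690906e-03,  2.63886427e-06]), 'eef_pos': array([0.20284885, 0.53759101, 0.24155228]), 'eef_rot': array([ 1.79447606e-01,  9.83767201e-01, -7.90094244e-04, -1.62955494e-04]), 'ft_force': array([ 0.35975525,  0.07091814, -0.42338951]), 'moment': array([-0.0212729 ,  0.02198327, -0.00851606]), 'grasp_force': 0.0, 'width': 0.08566468783049387} 0.011
```

View pics/scene0.png

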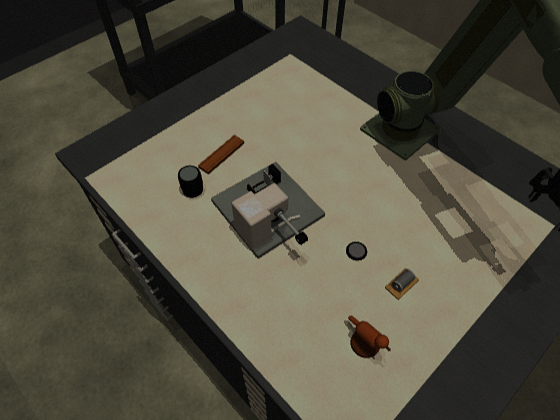

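View pics/top0.png

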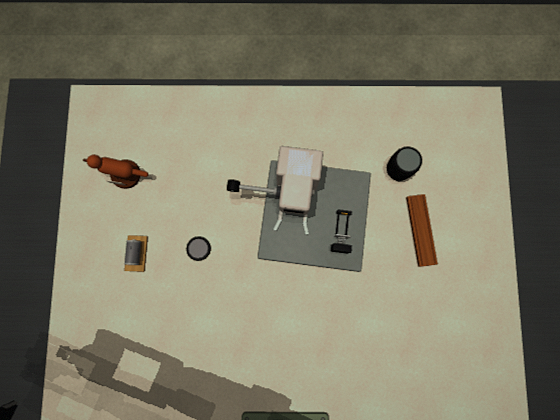

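The scene picture shows the reader in the middle, the panel and lens beyond it, and the cap, cell and bird on the lever side. In the top picture (up = +x, left = +y), the reader slab spans roughly (258,160)-(370,271), with the knob at (233,186). The bay is at (342,230), the panel at (422,230), the cell at (136,253), the cap at (199,248), the bird at (125,172) and the lens at (404,164).

```bash
cat > h.py <<'E'
from workcell import r
import cv2,numpy as np
from scipy.spatial.transform import Rotation as R
def load(n): return dict(np.load(f"pics/{n}.npz"))
def ray(d,u,v):
    K,T=d["intrinsics"],d["T"]; c=np.linalg.solve(K,[u,v,1.]); return T[:3,3],T[:3,:3]@(c*[1,-1,-1])
def pix2w(d,u,v,z):
    o,k=ray(d,u,v); return o+k*(z-o[2])/k[2]
def w2pix(d,P):
    P=np.atleast_2d(P); c=(P-d["T"][:3,3])@d["T"][:3,:3]*[1,-1,-1]; q=c@d["intrinsics"].T; return q[:,:2]/q[:,2:]
E
python3 - <<'E'
from h import *
d=load("top0"); f=d["frame"]; hsv=cv2.cvtColor(f,cv2.COLOR_RGB2HSV)
c=[cv2.resize(f[135:285,220:445],None,fx=3.5,fy=3.5,interpolation=cv2.INTER_CUBIC)]
cv2.imwrite("pics/c1.png",c[0][:,:,::-1])
a=cv2.resize(f[220:285,100:225],None,fx=6,fy=6,interpolation=cv2.INTER_CUBIC);cv2.imwrite("pics/c2.png",a[:,:,::-1])
# panel: top outline
s=np.zeros(f.shape[:2],np.uint8); s[185:275,395:445]=1
m=((hsv[...,1]>130)&(hsv[...,0]<20)&(s>0)).astype(np.uint8)
cn=max(cv2.findContours(m,0,1)[0],key=cv2.contourArea); q=cv2.boxPoints(cv2.minAreaRect(cn)); print(q,m.sum())
P=np.array([pix2w(d,*p,.016) for p in q]); print(P.round(4)); print(np.linalg.norm(P-np.roll(P,1,0),axis=1),P.mean(0))
E
```

```text
[[405.27197 196.496  ]
 [424.27997 193.04001]
 [437.112   263.61603]
 [418.104   267.07202]] 1346
[[ 0.6225 -0.3064  0.016 ]
 [ 0.6316 -0.3553  0.016 ]
 [ 0.4532 -0.3782  0.016 ]
 [ 0.4445 -0.3306  0.016 ]]
[0.17957206 0.04970291 0.17988986 0.04837312] [ 0.53792777 -0.34263772  0.016     ]
```

View pics/c1.png

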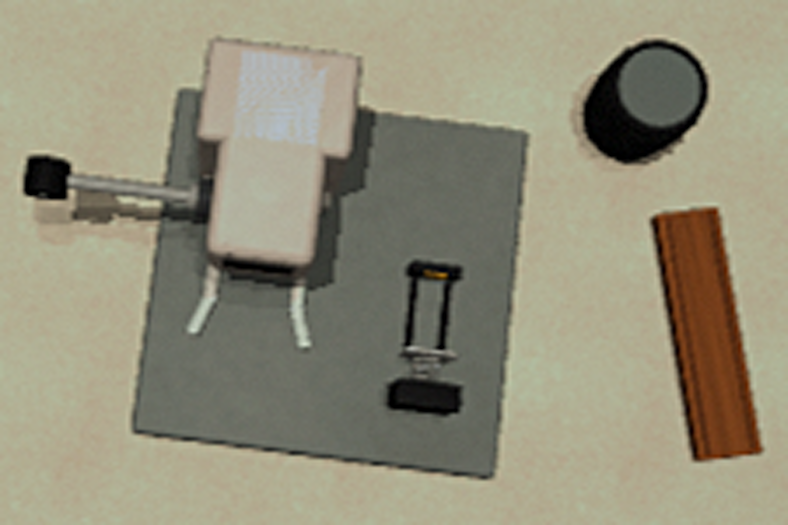

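View pics/c2.png

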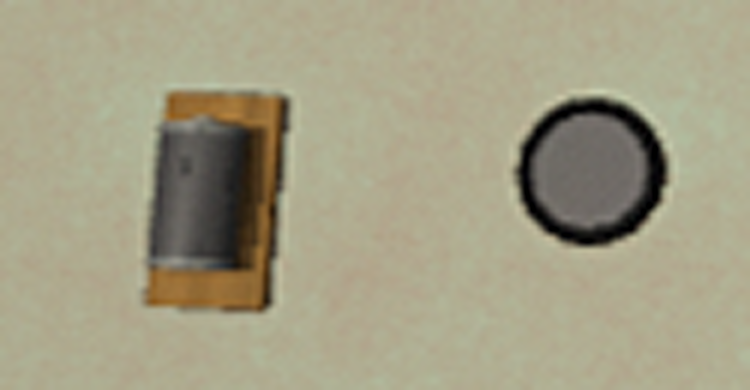

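The reader crop shows the slab corners at (133,432), (493,477), (527,131) and (178,90), the knob at (46,177), the contact at (433,270) and the spring plate at (430,356). In the cell crop, the nub end points up (+x) with its tip at about (205,115) and the flat end at (200,267).

```bash
python3 - <<'E'
from h import *
from scipy.optimize import least_squares
d=load("top0")
c=lambda u,v,s,x,y:((u+.5)/s-.5+x,(v+.5)/s-.5+y)
pts=[(133,432),(493,477),(527,131),(178,90)]
W=np.array([pix2w(d,*c(*p,3.5,220,135),.02)[:2] for p in pts])
M=np.array([(-125,75),(-125,-185),(130,-185),(130,75)])/1e3
g=lambda x:M@np.array([[np.cos(x[2]),-np.sin(x[2])],[np.sin(x[2]),np.cos(x[2])]]).T+x[:2]
s=least_squares(lambda x:(g(x)-W).ravel(),[.5,0,0]);print("reader",s.x.round(4),(s.fun*1e3).round(1))
x=s.x;np.save("reader.npy",x)
def rd(p,):
    q=np.array(p)/1e3; C,S=np.cos(x[2]),np.sin(x[2]); return np.array([x[0]+C*q[0]-S*q[1],x[1]+S*q[0]+C*q[1],q[2]])
for n,p in dict(knob0=(30,145,115),home=(-40,0,28),seat=(-20,-125,39),contact=(11,-125,44),spring=(-45,-125,70),blk=(-61,-125,72)).items():
    w=rd(p);u=w2pix(d,w)[0];print(n,w.round(4),((u-[220,135])*3.5).round(1))
k=pix2w(d,*c(46,175,3.5,220,135),.115);print("knob",k)
a=pix2w(d,*c(205,118,6,100,220),.027);b=pix2w(d,*c(200,268,6,100,220),.030)
print("nub",a,"flat",b,np.linalg.norm(a-b),np.arctan2(*(a-b)[1::-1]))
# cell side edges at axis height, rest corners
for p in[(163,120),(248,127),(238,270),(151,262)]:print(pix2w(d,*c(*p,6,100,220),.03).round(4))
E
```

```text
reader [ 0.5791 -0.0203 -0.1202] [-1.3  2.2 -1.8 -2.2  1.  -1.4  2.1  1.4]
knob0 [0.6263 0.12   0.115 ] [ 45.3 178.7]
home [ 0.5394 -0.0155  0.028 ] [248.7 325.6]
seat [ 0.5443 -0.142   0.039 ] [429.  317.6]
contact [ 0.575  -0.1457  0.044 ] [434.5 273.2]
spring [ 0.5194 -0.139   0.07  ] [431.9 348.4]
blk [ 0.5036 -0.1371  0.072 ] [429.9 371.6]
knob [0.6296067  0.12047033 0.115     ]
nub [0.51037401 0.37361038 0.027     ] flat [0.44894863 0.37086894 0.03      ] 0.06155966785063255 0.04460088503591691
[0.5092 0.3897 0.03  ]
[0.5065 0.3546 0.03  ]
[0.4482 0.3554 0.03  ]
[0.4513 0.391  0.03  ]
```

```bash
cat >> h.py <<'E'
X=np.load("reader.npy")
def rd(*p):
    q=np.array(p)/1e3; C,S=np.cos(X[2]),np.sin(X[2]); return np.array([X[0]+C*q[0]-S*q[1],X[1]+S*q[0]+C*q[1],q[2]])
def rot(a):  # tool down, tool y at world angle a
    y=np.array([np.cos(a),np.sin(a),0]);z=np.array([0,0,-1.]);return R.from_matrix(np.c_[np.cross(y,z),y,z])
def plan(Rt,*ps):
    s=r.sense();p=s["eef_pos"];Rc=R.from_quat(s["eef_rot"])
    print("t",round(s["time_s"],2),"at",p.round(4),"F",s["ft_force"].round(1),"w",s["width"].round(4),"gf",s["grasp_force"])
    v=(Rc.inv()*Rt).as_rotvec()/np.pi;print("turn",v.round(4),"rows",abs(np.linalg.norm(v))/.0594)
    for t in ps:
        q=Rt.inv().apply(np.array(t)-p)/.8;print("shift",q.round(4),"rows",np.linalg.norm(q)/.0781);p=t
E
python3 -c "
from h import *
k=rd(30,145,115);print(k);a=X[2]
k=np.array([.628,.1203,.115])
plan(rot(a),k+[0,0,.1],k+[0,0,-.008+.003])"
```

```text
[0.6262744  0.12004378 0.115     ]Traceback (most recent call last):
  File "<string>", line 5, in <module>
    plan(rot(a),k+[0,0,.1],k+[0,0,-.008+.003])
    ~~~~^^^^^^^^^^^^^^^^^^^^^^^^^^^^^^^^^^^^^^
  File "h.py", line 18, in plan
    print("t",round(s["time_s"],2),"at",p.round(4),"F",s["ft_force"].round(1),"w",s["width"].round(4),"gf",s["grasp_force"])
                                                                                  ^^^^^^^^^^^^^^^^
AttributeError: 'float' object has no attribute 'round'
```

```bash
sed -i 's/s\["width"\].round(4)/round(s["width"],4)/' h.py
python3 -c "
from h import *
a=X[2]
k=np.array([.628,.1203,.115])
plan(rot(a),k+[0,0,.1],k+[0,0,-.008+.003])"
```

```text
t 0.1 at [0.2028 0.5376 0.2416] F [ 0.4  0.1 -0.4] w 0.0857 gf 0.0
turn [-4.000e-04  3.000e-04  4.234e-01] rows 7.127945331110636
shift [-0.4541  0.5902  0.0332] rows 9.544077092987388
shift [0.     0.     0.1313] rows 1.6805377720870682
```

{"api": "drive_tool", "payload": {
  "series": [
    [[0, 0, 0.0594, 0, 0, 0, 1], [0, 0, 0.0594, 0, 0, 0, 1], [0, 0, 0.0594, 0, 0, 0, 1], [0, 0, 0.0594, 0, 0, 0, 1], [0, 0, 0.0594, 0, 0, 0, 1], [0, 0, 0.0594, 0, 0, 0, 1], [0, 0, 0.0594, 0, 0, 0, 1], [0, 0, 0.0076, 0, 0, 0, 1]]
  ]
}}

```text
time_s: 1.1
eef_pos: [0.2029, 0.5378, 0.2419]
eef_rot: [0.748, 0.664, -0.0, 0.0]
ft_force: [-1.3, -0.3, -0.2]
width: 0.0852
grasp_force: 0.0
```

{"api": "drive_tool", "payload": {
  "series": [
    [[0, 0, 0, -0.0454, 0.059, 0.0033, 1], [0, 0, 0, -0.0454, 0.059, 0.0033, 1], [0, 0, 0, -0.0454, 0.059, 0.0033, 1], [0, 0, 0, -0.0454, 0.059, 0.0033, 1], [0, 0, 0, -0.0454, 0.059, 0.0033, 1], [0, 0, 0, -0.0454, 0.059, 0.0033, 1], [0, 0, 0, -0.0454, 0.059, 0.0033, 1], [0, 0, 0, -0.0454, 0.059, 0.0033, 1], [0, 0, 0, -0.0454, 0.059, 0.0033, 1], [0, 0, 0, -0.0454, 0.059, 0.0033, 1]]
  ]
}}

```text
time_s: 2.35
eef_pos: [0.6292, 0.1193, 0.2156]
eef_rot: [0.747, 0.664, 0.0, -0.0]
ft_force: [0.5, 0.3, -0.1]
width: 0.0855
grasp_force: 0.0
```

```bash
python3 -c "
from h import *
k=np.array([.628,.1203,.115])
plan(rot(X[2]),k+[0,0,.1],k+[0,0,-.008+.003])
d=r.grab_frame('wrist');np.savez('pics/w1.npz',**d);cv2.imwrite('pics/w1.png',d['frame'][:,:,::-1])
print(d['T'],w2pix(d,[rd(30,145,130)]))"
```

```text
t 2.35 at [0.6292 0.1193 0.2156] F [ 0.5  0.3 -0.1] w 0.0855 gf 0.0
turn [-0.0001 -0.0001  0.0008] rows 0.013862400888730007
shift [ 0.0011 -0.0017  0.0008] rows 0.027448950645965194
shift [0.     0.     0.1313] rows 1.6805377720870682
[[ 9.93234835e-01  1.11452641e-01  3.26016979e-02  6.38031316e-01]
 [-1.16121717e-01  9.54619655e-01  2.74257290e-01  1.88984078e-01]
 [-5.55522400e-04 -2.76187660e-01  9.61103568e-01  3.46536745e-01]
 [ 0.00000000e+00  0.00000000e+00  0.00000000e+00  1.00000000e+00]] [[285.15146274 222.92762281]]
```

View pics/w1.png

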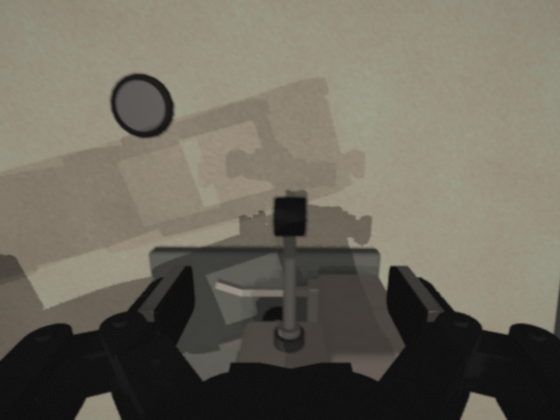

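The wrist view shows the knob at (290,216), centred between the fingers (about 175 and 407). I'm going down to grip it.

{"api": "drive_tool", "payload": {
  "series": [
    [[0, 0, 0, 0.0011, -0.001, 0.06, 1], [0, 0, 0, 0, 0, 0.06, 1], [0, 0, 0, 0, 0, 0.012, 1], [0, 0, 0, 0, 0, 0, 0.1], [0, 0, 0, 0, 0, 0, 0], [0, 0, 0, 0, 0, 0, 0], [0, 0, 0, 0, 0, 0, 0], [0, 0, 0, 0, 0, 0, 0]]
  ],
  "squeeze": 30
}}

```text
time_s: 3.4
eef_pos: [0.6279, 0.1221, 0.1115]
eef_rot: [0.748, 0.663, 0.001, 0.0]
ft_force: [-0.0, 0.7, 4.6]
width: 0.0235
grasp_force: 37.3
```

{"api": "drive_tool", "payload": {
  "series": [
    [[0, 0, 0, -0.0016, 0, -0.0149, 0], [0, 0, 0, -0.0034, 0, -0.0146, 0], [0, 0, 0, -0.0051, 0, -0.0141, 0], [0, 0, 0, -0.0068, 0, -0.0134, 0], [0, 0, 0, -0.0083, 0, -0.0125, 0], [0, 0, 0, -0.0098, 0, -0.0114, 0], [0, 0, 0, -0.0111, 0, -0.0101, 0], [0, 0, 0, -0.0122, 0, -0.0087, 0], [0, 0, 0, 0, 0, 0, 0]]
  ]
}}

```text
time_s: 4.53
eef_pos: [0.6226, 0.078, 0.1947]
eef_rot: [0.749, 0.663, 0.004, -0.0]
ft_force: [-2.2, 9.3, 13.5]
width: 0.0238
grasp_force: 38.5
```

{"api": "drive_tool", "payload": {
  "series": [
    [[0, 0, 0, 0, 0, 0, 1], [0, 0, 0, 0, 0, 0, 1], [0, 0, 0, 0, 0, 0, 1], [0, 0, 0, 0, 0, -0.06, 1], [0, 0, 0, 0, 0, -0.04, 1]]
  ]
}}

```text
time_s: 5.15
eef_pos: [0.622, 0.0752, 0.2713]
eef_rot: [0.748, 0.663, 0.0, 0.0]
ft_force: [0.9, 0.5, 0.3]
width: 0.0855
grasp_force: 0.0
```

```bash
python3 -c "
from h import *
d=r.grab_frame('top');np.savez('pics/t2.npz',**d)
for t in(0,.05,.9,1,1.05): print(t,w2pix(d,rd(30,45+100*np.cos(t),115+100*np.sin(t))))
f=d['frame'][130:230,210:320];cv2.imwrite('pics/t2.png',cv2.resize(f,None,fx=5,fy=5)[:,:,::-1])
c=np.array([.538,-.3435,0]);a=.13
g=c-.055*np.array([np.cos(a),np.sin(a),0])
plan(rot(a-np.pi/2),g+[0,0,.16],g+[0,0,.016])"
```

```text
0 [[232.93841486 186.05763665]]
0.05 [[232.72456816 185.59238207]]
0.9 [[246.12688515 180.19208937]]
1 [[249.71704087 180.01915233]]
1.05 [[251.64087468 179.97825932]]
t 5.2 at [0.6237 0.0754 0.276 ] F [1.9 0.6 3.8] w 0.0859 gf 0.0
turn [ 0.0019 -0.0022  0.4203] rows 7.076130234234239
shift [-0.2429  0.5053  0.145 ] rows 7.415400217764596
shift [0.   0.   0.18] rows 2.304737516005122
```

{"api": "drive_tool", "payload": {
  "series": [
    [[0, 0, 0.0594, 0, 0, 0, 1], [0, 0, 0.0594, 0, 0, 0, 1], [0, 0, 0.0594, 0, 0, 0, 1], [0, 0, 0.0594, 0, 0, 0, 1], [0, 0, 0.0594, 0, 0, 0, 1], [0, 0, 0.0594, 0, 0, 0, 1], [0, 0, 0.0594, 0, 0, 0, 1], [0, 0, 0.0045, 0, 0, 0, 1]]
  ]
}}

```text
time_s: 6.2
eef_pos: [0.6216, 0.0752, 0.2693]
eef_rot: [0.998, 0.066, -0.001, 0.0]
ft_force: [-0.4, 0.5, -0.3]
width: 0.0856
grasp_force: 0.0
```

{"api": "drive_tool", "payload": {
  "series": [
    [[0, 0, 0, -0.0304, 0.0632, 0.017, 1], [0, 0, 0, -0.0304, 0.0632, 0.017, 1], [0, 0, 0, -0.0304, 0.0632, 0.017, 1], [0, 0, 0, -0.0304, 0.0632, 0.017, 1], [0, 0, 0, -0.0304, 0.0632, 0.017, 1], [0, 0, 0, -0.0304, 0.0632, 0.017, 1], [0, 0, 0, -0.0304, 0.0632, 0.017, 1], [0, 0, 0, -0.0304, 0.0632, 0.017, 1], [0, 0, 0, 0, 0, 0, 1]]
  ]
}}

```text
time_s: 7.32
eef_pos: [0.4793, -0.3538, 0.1595]
eef_rot: [0.998, 0.064, -0.001, -0.001]
ft_force: [0.6, 0.1, 0.2]
width: 0.0857
grasp_force: 0.0
```

```bash
python3 -c "
from h import *
d=r.grab_frame('top');np.savez('pics/t3.npz',**d)
c=np.array([.538,-.3435,0]);a=.13
g=c-.055*np.array([np.cos(a),np.sin(a),0])
plan(rot(a-np.pi/2),g+[0,0,.016])
w=r.grab_frame('wrist');np.savez('pics/w3.npz',**w)
u=np.array([np.cos(a),np.sin(a),0]);v=np.array([-u[1],u[0],0])
print(w2pix(w,[c+i*.09*u+j*.023*v+[0,0,.016] for i in(-1,1) for j in(-1,1)]).round())
A=cv2.resize(d['frame'][130:230,210:320],(440,400));B=cv2.resize(w['frame'],(360,270))
o=np.zeros((400,800,3),np.uint8);o[:,:440]=A;o[:270,440:]=B;cv2.imwrite('pics/t3.png',o[:,:,::-1])"
```

```text
t 7.38 at [ 0.4803 -0.352   0.1602] F [0.  1.4 0.1] w 0.0856 gf 0.0
turn [-0.0005  0.0004 -0.0003] rows 0.01202713253867015
shift [ 0.0042 -0.0012  0.1803] rows 2.3086984293838637
[[315. 237.]
 [264. 237.]
 [320.  10.]
 [258.  10.]]
```

View pics/t3.png

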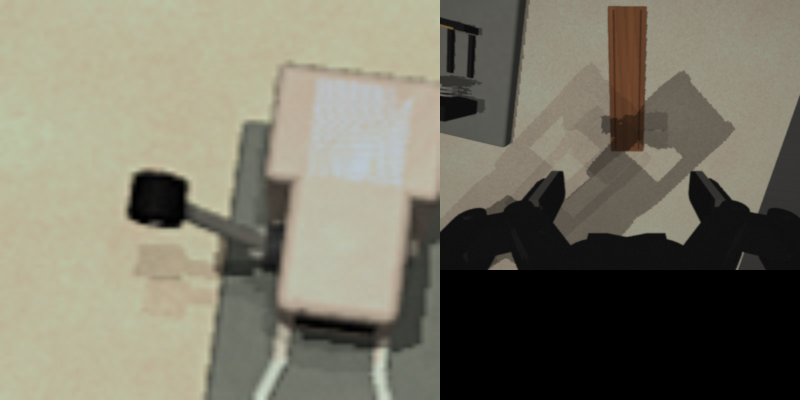

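The lever now stands at about 1.0 rad: the knob in the top view matches the prediction for that angle. The panel in the wrist view lies within about 1-3 pixels of where I computed it. Next is gripping it.

{"api": "drive_tool", "payload": {
  "series": [
    [[0, 0, 0, 0.0042, -0.0012, 0.07, 1], [0, 0, 0, 0, 0, 0.07, 1], [0, 0, 0, 0, 0, 0.04, 1], [0, 0, 0, 0, 0, 0, 0.3], [0, 0, 0, 0, 0, 0, 0], [0, 0, 0, 0, 0, 0, 0], [0, 0, 0, 0, 0, 0, 0], [0, 0, 0, 0, 0, -0.04, 0], [0, 0, 0, 0, 0, -0.05, 0]]
  ],
  "squeeze": 50
}}

```text
time_s: 8.55
eef_pos: [0.484, -0.3491, 0.0899]
eef_rot: [0.998, 0.065, -0.001, -0.001]
ft_force: [1.0, -0.8, -1.0]
width: 0.0439
grasp_force: 51.2
```

```bash
python3 -c "
from h import *
plan(rot(X[2]-np.pi/2),rd(-195,0,75),rd(-195,0,40),rd(-97,0,40))
d=r.grab_frame('top');np.savez('pics/t4.npz',**d)
w=r.grab_frame('wrist');np.savez('pics/w4.npz',**w)
f=w['frame'];hsv=cv2.cvtColor(f,cv2.COLOR_RGB2HSV)
m=((hsv[...,1]>130)&(hsv[...,0]<20)&(hsv[...,2]>40)).astype(np.uint8)
cn=max(cv2.findContours(m,0,1)[0],key=cv2.contourArea);print(cv2.boxPoints(cv2.minAreaRect(cn)).round(),cv2.contourArea(cn))
s=r.sense();Rc=R.from_quat(s['eef_rot']);p=s['eef_pos']
for e in(.10,.145): 
  print(w2pix(w,[p+Rc.apply([e,j*.023,0]) for j in(-1,1)]).round())
"
```

```text
t 8.55 at [ 0.484  -0.3491  0.0899] F [ 1.  -0.8 -1. ] w 0.0439 gf 51.185283064842224
turn [-0.0003  0.0004  0.0798] rows 1.3428914310461513
shift [-0.175  -0.4222  0.0186] rows 5.856990443219809
shift [0.     0.     0.0437] rows 0.5601792573623557
shift [ 0.1225 -0.      0.    ] rows 1.5685019206145971
[[234.   0.]
 [355.   0.]
 [355. 344.]
 [234. 344.]] 35997.0
[[228.  35.]
 [353.  35.]]
[[ 221. -117.]
 [ 361. -117.]]
```

{"api": "drive_tool", "payload": {
  "series": [
    [[0, 0, 0.04, 0, 0, -0.025, 0], [0, 0, 0.04, 0, 0, -0.025, 0], [0, 0, 0, -0.0292, -0.0704, 0, 0], [0, 0, 0, -0.0292, -0.0704, 0, 0], [0, 0, 0, -0.0292, -0.0704, 0, 0], [0, 0, 0, -0.0292, -0.0704, 0, 0], [0, 0, 0, -0.0292, -0.0704, 0.01, 0], [0, 0, 0, -0.0292, -0.0704, 0.02, 0], [0, 0, 0, 0, 0, 0.03, 0], [0, 0, 0, 0, 0, 0, 0]]
  ]
}}

```text
time_s: 9.9
eef_pos: [0.3847, 0.0031, 0.0804]
eef_rot: [0.998, -0.06, -0.002, 0.0]
ft_force: [0.2, 0.0, -0.4]
width: 0.044
grasp_force: 51.3
```

```bash
python3 -c "
from h import *
plan(rot(X[2]-np.pi/2),rd(-195,0,40),rd(-97,0,40))
w=r.grab_frame('wrist');np.savez('pics/w5.npz',**w);d=r.grab_frame('top')
f=w['frame'].copy()
f=np.clip(f.astype(float)*1.8,0,255).astype(np.uint8)
for p in w2pix(w,[rd(*q) for q in[(-25,27,28),(-25,-27,28),(-125,75,20),(-125,-185,20),(-12,-35,80),(-12,35,80),(11,-125,44)]]): cv2.circle(f,tuple(int(v) for v in p.round()),3,(255,0,0),1)
g=cv2.resize(d['frame'][150:310,240:350],(380,553));o=np.zeros((553,800,3),np.uint8);o[:315,:420]=cv2.resize(f,(420,315));o[:,420:]=g
cv2.imwrite('pics/w5.png',f[:,:,::-1]);cv2.imwrite('pics/w5b.png',d['frame'][:,:,::-1]);np.savez('pics/t5.npz',**d)"
```

```text
t 9.9 at [0.3847 0.0031 0.0804] F [ 0.2  0.  -0.4] w 0.044 gf 51.32118880748749
turn [0.0001 0.0012 0.0003] rows 0.021248627033795885
shift [ 0.001  -0.0001  0.0505] rows 0.6462235840784624
shift [ 0.1225 -0.      0.    ] rows 1.5685019206145971
```

View pics/w5.png

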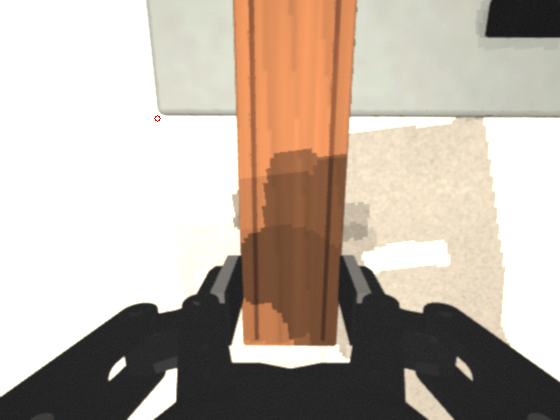

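The wrist view shows the panel held with edges from (236,0)/(355,0) to (243,345)/(336,345). The slab's front-left corner is at about (159,112) and its front edge ends at (560,116).

```bash
python3 - <<'E'
from h import *
w=load("w5");print(X, w["intrinsics"][0,0])
a=pix2w(w,159,112,.02);b=pix2w(w,550,116,.02);print("FL corner",a.round(4),"model",rd(-125,75,20).round(4),"front edge yaw",np.arctan2(*(a-b)[1::-1])-np.pi/2)
z=.080
P=[pix2w(w,u,v,z) for u,v in[(236,0),(355,0),(243,345),(336,345)]]
print(np.array(P).round(4)); m0=(P[0]+P[1])/2;m1=(P[2]+P[3])/2
print("panel yaw",np.arctan2(*(m0-m1)[1::-1]),"widths",np.linalg.norm(P[0]-P[1]),np.linalg.norm(P[2]-P[3]))
y=rot(X[2]-np.pi/2).as_matrix(); p=r.sense()["eef_pos"]; Rc=R.from_quat(r.sense()["eef_rot"]).as_matrix()
print("tool x yaw",np.arctan2(Rc[1,0],Rc[0,0]),"tilt",Rc[2,0],"end mid in tool", Rc.T@(m1-p), Rc.T@(m0-p))
# guides from top0
d=load("t5");print(w2pix(d,[rd(*q) for q in[(-25,27,28),(-50,27,28),(-25,-27,28),(-50,-27,28)]]).round(1))
E
```

```text
[ 0.57910338 -0.02031253 -0.12020297] 325.72229739357147
FL corner [0.4669 0.0674 0.02  ] model [0.464  0.0691 0.02  ] front edge yaw -0.12773079787701014
[[ 0.4971  0.009   0.08  ]
 [ 0.4921 -0.0326  0.08  ]
 [ 0.3549  0.0292  0.08  ]
 [ 0.3497 -0.0147  0.08  ]]
panel yaw -0.13328369957853356 widths 0.04186924544553657 0.04423188164559168
tool x yaw -0.1216590862047452 tilt 0.00035886300999830124 end mid in tool [-0.03484601 -0.00095105  0.00170072] [0.10872921 0.00071803 0.00175225]
[[281.  220.8]
 [279.8 230.7]
 [302.5 223.4]
 [301.4 233.4]]
```

```bash
python3 - <<'E'
from h import *
d=load("top0");f=cv2.resize(d["frame"][185:245,260:330],None,fx=8,fy=8,interpolation=cv2.INTER_CUBIC)
for q in[(-25,27,28),(-25,-27,28),(-50,27,28),(-50,-27,28),(-12,-35,80),(-12,35,80)]:
    p=(w2pix(d,rd(*q))[0]-[260,185])*8+3.5;cv2.circle(f,tuple(int(v) for v in p.round()),3,(255,0,0),1)
cv2.imwrite("pics/g.png",f[:,:,::-1])
E
```

```text
(no output)
```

View pics/g.png

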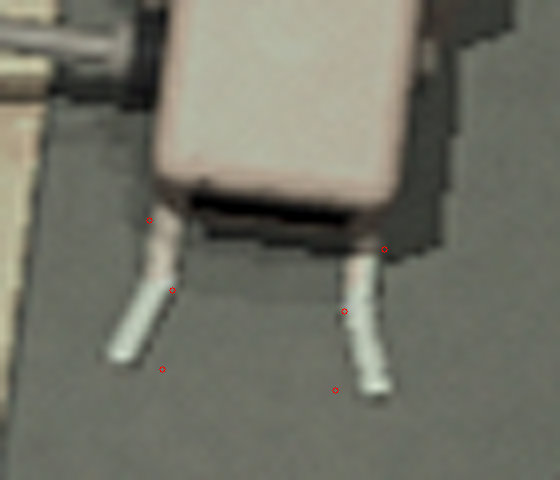

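The guide mouth's inner bends, at about (174,285) and (346,308), lie within 1 mm of the model. I'm lowering and inserting.

{"api": "drive_tool", "payload": {
  "series": [
    [[0, 0, 0, 0, 0.001, 0.03, 0], [0, 0, 0, 0, 0, 0.019, 0], [0, 0, 0, 0, 0, 0, 0], [0, 0, 0, 0.03, 0, 0, 0], [0, 0, 0, 0.03, 0, 0, 0], [0, 0, 0, 0.03, 0, 0, 0], [0, 0, 0, 0.02, 0, 0, 0], [0, 0, 0, 0, 0, 0.004, 0], [0, 0, 0, 0, 0, 0, 0]]
  ]
}}

```text
time_s: 11.12
eef_pos: [0.4747, -0.0092, 0.0397]
eef_rot: [0.998, -0.061, 0.002, 0.0]
ft_force: [2.6, 1.2, 2.4]
width: 0.044
grasp_force: 51.7
```

```bash
python3 -c "
from h import *
plan(rot(X[2]-np.pi/2),rd(-95,0,36))"
```

```text
t 11.12 at [ 0.4747 -0.0092  0.0397] F [2.6 1.2 2.4] w 0.044 gf 51.747472286224365
turn [-0.     -0.001  -0.0003] rows 0.018284152846044
shift [ 0.0124 -0.0018  0.0046] rows 0.17135699982674907
```

{"api": "drive_tool", "payload": {
  "series": [
    [[0, 0, 0, 0.005, 0, 0.001, 0], [0, 0, 0, 0.005, 0, 0.001, 0], [0, 0, 0, 0.004, 0, 0.001, 0], [0, 0, 0, 0.003, 0, 0, 0], [0, 0, 0, 0, 0, 0, 0]]
  ]
}}

```text
time_s: 11.75
eef_pos: [0.475, -0.0093, 0.0394]
eef_rot: [0.998, -0.061, -0.012, -0.0]
ft_force: [-28.6, 5.8, 53.6]
width: 0.044
grasp_force: 57.0
```

```bash
python3 -c "
from h import *
plan(rot(X[2]-np.pi/2),rd(-95,0,36))"
```

```text
t 11.75 at [ 0.475  -0.0093  0.0394] F [-28.6   5.8  53.6] w 0.044 gf 57.01629638671875
turn [ 0.0002  0.0078 -0.0004] rows 0.13112179318897835
shift [ 0.012  -0.0019  0.0042] rows 0.1650793489498995
```

Pressing the panel on the deck is making friction hold it back (53 N down, 28 N back). I'm easing the height up.

{"api": "drive_tool", "payload": {
  "series": [
    [[0, 0, 0, -0.003, 0, -0.002, 0], [0, 0, 0, 0, 0, -0.0015, 0], [0, 0, 0, 0, 0, -0.001, 0], [0, 0, 0, 0, 0, 0, 0]]
  ]
}}

```text
time_s: 12.25
eef_pos: [0.4844, -0.0103, 0.0398]
eef_rot: [0.998, -0.061, -0.001, -0.0]
ft_force: [-0.7, 2.4, -0.8]
width: 0.0439
grasp_force: 51.4
```

```bash
python3 -c "
from h import *
plan(rot(X[2]-np.pi/2),rd(-95,0,36))"
```

```text
t 12.25 at [ 0.4844 -0.0103  0.0398] F [-0.7  2.4 -0.8] w 0.0439 gf 51.4205539226532
turn [-0.      0.0004 -0.0003] rows 0.008215652127470477
shift [ 0.0003 -0.0018  0.0048] rows 0.06579110943664707
```

{"api": "drive_tool", "payload": {
  "series": [
    [[0, 0, 0, 0.002, 0, 0, 0], [0, 0, 0, 0.002, 0, 0, 0], [0, 0, 0, 0.002, 0, 0, 0], [0, 0, 0, 0, 0, 0, 0]]
  ]
}}

```text
time_s: 12.75
eef_pos: [0.4873, -0.0107, 0.0397]
eef_rot: [0.998, -0.061, -0.003, -0.0]
ft_force: [-5.0, 2.5, 3.0]
width: 0.044
grasp_force: 51.7
```

```bash
python3 -c "
from h import *
plan(rot(X[2]-np.pi/2),rd(-95,0,36))"
```

```text
t 12.75 at [ 0.4873 -0.0107  0.0397] F [-5.   2.5  3. ] w 0.044 gf 51.70850872993469
turn [ 0.0001  0.0017 -0.0003] rows 0.02970030860291461
shift [-0.0034 -0.0019  0.0046] rows 0.07732562636690672
```

{"api": "drive_tool", "payload": {
  "series": [
    [[0, 0, 0, 0.003, 0, -0.0005, 0], [0, 0, 0, 0.002, 0, 0, 0], [0, 0, 0, 0, 0, 0, 0]]
  ]
}}

```text
time_s: 13.12
eef_pos: [0.4874, -0.0108, 0.0397]
eef_rot: [0.998, -0.061, -0.007, -0.0]
ft_force: [-12.9, 3.3, 7.9]
width: 0.0441
grasp_force: 52.3
```

```bash
python3 -c "
from h import *
plan(rot(X[2]-np.pi/2),rd(-95,0,36))"
```

```text
t 13.12 at [ 0.4874 -0.0108  0.0397] F [-12.9   3.3   7.9] w 0.0441 gf 52.258649468421936
turn [ 0.0002  0.0044 -0.0003] rows 0.07487124561339373
shift [-0.0036 -0.0019  0.0046] rows 0.07804880727646737
```

{"api": "drive_tool", "payload": {
  "series": [
    [[0, 0, 0, -0.006, 0, 0, 0], [0, 0, 0, 0, 0, 0, 0.8], [0, 0, 0, 0, 0, 0, 0.8], [0, 0, 0, 0, 0, 0, 0.8], [0, 0, 0, 0, 0, -0.03, 0.8], [0, 0, 0, 0, 0, -0.07, 1], [0, 0, 0, 0, 0, -0.075, 1], [0, 0, -0.0594, 0, 0, -0.075, 1], [0, 0, -0.0594, 0, 0, -0.05, 1], [0, 0, -0.0594, 0, 0, 0, 1]]
  ]
}}

```text
time_s: 14.38
eef_pos: [0.4908, -0.011, 0.2847]
eef_rot: [0.975, 0.221, 0.004, 0.001]
ft_force: [-0.0, 0.5, -0.4]
width: 0.0853
grasp_force: 0.0
```

{"api": "drive_tool", "payload": {
  "series": [
    [[0, 0, -0.0594, 0, 0, 0, 1], [0, 0, -0.0594, 0, 0, 0, 1], [0, 0, -0.0594, 0, 0, 0, 1], [0, 0, -0.0594, 0, 0, 0, 1], [0, 0, -0.0594, 0, 0, 0, 1], [0, 0, -0.022, 0, 0, 0, 1]]
  ]
}}

```text
time_s: 15.12
eef_pos: [0.489, -0.0109, 0.2806]
eef_rot: [0.751, 0.661, 0.0, 0.0]
ft_force: [-0.4, -1.1, -0.7]
width: 0.0857
grasp_force: 0.0
```

```bash
python3 -c "
from h import *
k=np.array([.6224,.0765,.195])
plan(rot(X[2]),k+[0,0,.08],k)
d=r.grab_frame('top');np.savez('pics/t6.npz',**d)
f=cv2.resize(d['frame'][150:300,230:330],(500,750))
cv2.imwrite('pics/t6.png',f[:600,:,::-1])"
```

```text
t 15.12 at [ 0.489  -0.0109  0.2806] F [-0.4 -1.1 -0.7] w 0.0857 gf 0.0
turn [ 0.0001 -0.     -0.0022] rows 0.03761070014939091
shift [0.1285 0.1525 0.007 ] rows 2.5548113165531823
shift [0.  0.  0.1] rows 1.2804097311139566
```

{"api": "drive_tool", "payload": {
  "series": [
    [[0, 0, 0, 0.0428, 0.0508, 0.0023, 1], [0, 0, 0, 0.0428, 0.0508, 0.0023, 1], [0, 0, 0, 0.0428, 0.0508, 0.0023, 1], [0, 0, 0, 0, 0, 0.05, 1], [0, 0, 0, 0, 0, 0.05, 1], [0, 0, 0, 0, 0, 0, 0.1], [0, 0, 0, 0, 0, 0, 0], [0, 0, 0, 0, 0, 0, 0], [0, 0, 0, 0, 0, 0, 0]]
  ],
  "squeeze": 30
}}

```text
time_s: 16.3
eef_pos: [0.6225, 0.076, 0.1971]
eef_rot: [0.752, 0.66, 0.001, -0.001]
ft_force: [-4.8, 2.2, 4.6]
width: 0.0235
grasp_force: 34.9
```

{"api": "drive_tool", "payload": {
  "series": [
    [[0, 0, 0, 0.0122, 0, 0.0087, 0], [0, 0, 0, 0.0111, 0, 0.0101, 0], [0, 0, 0, 0.0098, 0, 0.0114, 0], [0, 0, 0, 0.0083, 0, 0.0125, 0], [0, 0, 0, 0.0068, 0, 0.0134, 0], [0, 0, 0, 0.0051, 0, 0.0141, 0], [0, 0, 0, 0.0034, 0, 0.0146, 0], [0, 0, 0, 0.0012, 0, 0.0087, 0], [0, 0, 0, 0, 0, 0, 0]]
  ]
}}

```text
time_s: 17.42
eef_pos: [0.6284, 0.1188, 0.1251]
eef_rot: [0.751, 0.66, -0.001, 0.002]
ft_force: [-13.9, -7.2, 29.1]
width: 0.0235
grasp_force: 38.1
```

{"api": "drive_tool", "payload": {
  "series": [
    [[0, 0, 0, 0, 0, -0.004, 0], [0, 0, 0, 0, 0, 0, 1], [0, 0, 0, 0, 0, 0, 1], [0, 0, 0, 0, 0, 0, 1], [0, 0, 0, 0, 0, -0.07, 1], [0, 0, 0, 0, 0, -0.07, 1], [0, 0, 0, 0.075, 0, 0, 1], [0, 0, 0, 0.075, 0, 0, 1], [0, 0, 0, 0.075, 0, 0, 1], [0, 0, 0, 0.04, -0.06, 0, 1]]
  ]
}}

```text
time_s: 18.68
eef_pos: [0.6105, 0.3406, 0.2324]
eef_rot: [0.751, 0.66, -0.0, -0.0]
ft_force: [-0.8, 0.4, -1.0]
width: 0.0852
grasp_force: 0.0
```

```bash
python3 -c "
from h import *
d=r.grab_frame('top');np.savez('pics/t7.npz',**d)
f=cv2.resize(d['frame'][145:285,215:375],None,fx=4.2,fy=4.2,interpolation=cv2.INTER_CUBIC)
for q in[(-130,23,36),(-130,-23,36),(30,45+100*np.cos(.15),115+100*np.sin(.15))]:
    p=(w2pix(d,rd(*q))[0]-[215,145])*4.2;cv2.circle(f,tuple(int(v) for v in p.round()),3,(255,0,0),1)
for t in(.05,.15,.3):print(t,(w2pix(d,rd(30,45+100*np.cos(t),115+100*np.sin(t)))[0]-[215,145])*4.2)
cv2.imwrite('pics/t7.png',f[:,:,::-1])
c=np.array([.479,.3725,.03])
plan(rot(0.),c+[0,0,.12])"
```

```text
0.05 [ 74.44318628 170.48800471]
0.15 [ 74.00120272 166.7041697 ]
0.3 [ 76.83359752 161.42304643]
t 18.73 at [0.603  0.345  0.2335] F [-5.4  2.  -0.4] w 0.0854 gf 0.0
turn [-0.0023 -0.0009 -0.0397] rows 0.6695338474190369
shift [ 0.0343 -0.155   0.1044] rows 2.4328126291275125
```

View pics/t7.png

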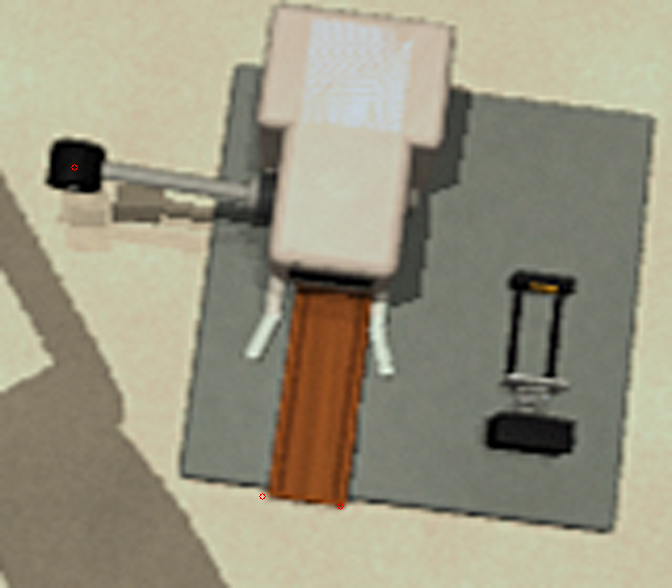

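The panel lies between the guides, its outer end at (270,495)-(346,507), and the knob at (75,165) matches a lever angle of about 0.15. The first three steps look right, so I'm going for the cell.

{"api": "drive_tool", "payload": {
  "series": [
    [[0, 0, -0.0594, 0, 0, 0, 1], [0, 0, -0.0594, 0, 0, 0, 1], [0, 0, -0.0594, 0, 0, 0, 1], [0, 0, -0.0594, 0, 0, 0, 1], [0, 0, -0.0594, 0, 0, 0, 1], [0, 0, -0.0594, 0, 0, 0, 1], [0, 0, -0.0594, 0, 0, 0, 1], [0, 0, -0.0594, 0, 0, 0, 1], [0, 0, -0.0594, 0, 0, 0, 1], [0, 0, -0.005, 0, 0, 0, 1]]
  ]
}}

```text
time_s: 19.98
eef_pos: [0.6091, 0.3375, 0.2349]
eef_rot: [0.003, 1.0, -0.0, -0.0]
ft_force: [0.2, 0.2, -0.2]
width: 0.0857
grasp_force: 0.0
```

```bash
python3 -c "
from h import *
plan(rot(np.pi/2),[.479,.3725,.15])"
```

```text
t 19.98 at [0.6091 0.3375 0.2349] F [ 0.2  0.2 -0.2] w 0.0857 gf 0.0
turn [-0.0001 -0.0001 -0.0021] rows 0.03608867364399747
shift [0.1626 0.0437 0.1062] rows 2.548350870064458
```

{"api": "drive_tool", "payload": {
  "series": [
    [[0, 0, 0, 0.0542, 0.0146, 0.0354, 1], [0, 0, 0, 0.0542, 0.0146, 0.0354, 1], [0, 0, 0, 0.0542, 0.0146, 0.0354, 1], [0, 0, 0, 0, 0, 0, 1]]
  ]
}}

```text
time_s: 20.48
eef_pos: [0.4747, 0.3727, 0.1479]
eef_rot: [0.003, 1.0, -0.002, -0.003]
ft_force: [0.1, 0.9, 0.1]
width: 0.0852
grasp_force: 0.0
```

```bash
python3 -c "
from h import *
plan(rot(np.pi/2),[.479,.3725,.15])
w=r.grab_frame('wrist');np.savez('pics/w8.npz',**w)
f=np.clip(w['frame']*1.5,0,255).astype(np.uint8)
for q in w2pix(w,[(.479,.3725,.044),(.51,.3725,.027),(.448,.3725,.027)]):cv2.circle(f,tuple(int(v) for v in q.round()),3,(255,0,0),1)
cv2.imwrite('pics/w8.png',f[:,:,::-1])"
```

```text
t 20.48 at [0.4747 0.3727 0.1479] F [0.1 0.9 0.1] w 0.0852 gf 0.0
turn [-0.0013 -0.002  -0.0016] rows 0.04824704845854081
shift [-0.0054 -0.0003 -0.0027] rows 0.07677228697020291
```

View pics/w8.png

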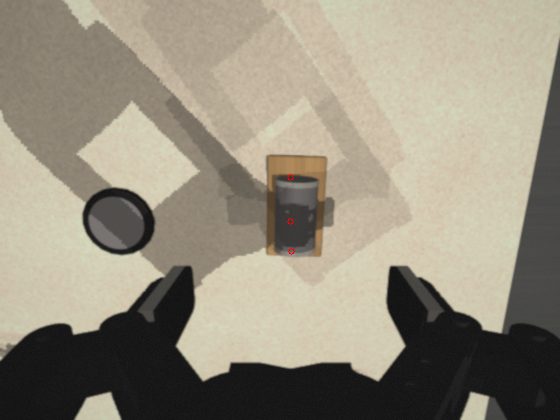

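The wrist view shows the cell's flat end at the top, (274,178)-(319,182), and the nub end at the bottom, (275,250)-(314,254). It sits about 5 px to the right of my estimate. That was my tenth picture, so from here I work from numbers only.

```bash
python3 - <<'E'
from h import *
w=load("w8");d=load("top0")
for z in(.027,.035):
    P=[pix2w(w,u,v,z) for u,v in[(274,178),(319,182),(275,250),(314,254)]]
    F=(P[0]+P[1])/2;N=(P[2]+P[3])/2;print(z,np.array(P).round(4)[:,:2].tolist(),"mid",((F+N)/2).round(4),"yaw",np.arctan2(*(N-F)[1::-1]))
C=[pix2w(w,u,v,.01) for u,v in[(268,155),(326,157),(322,257),(267,255)]]
print(np.array(C).round(4),np.mean(C,0),"rest yaw",np.arctan2(*(C[3]-C[0])[1::-1]),np.arctan2(*(C[2]-C[1])[1::-1]))
# subpixel: gray cell pixels in wrist frame
f=w["frame"].astype(int);sat=f.max(2)-f.min(2)
for v in range(186,250,9):
    print(v,[int(x) for x in sat[v,262:332:2]])
E
```

```text
0.027 [[0.4487, 0.3598], [0.452, 0.395], [0.5091, 0.3596], [0.5127, 0.3921]] mid [0.4806 0.3766 0.027 ] yaw -0.02609883973570463
0.035 [[0.4473, 0.3602], [0.4505, 0.3943], [0.5058, 0.36], [0.5093, 0.3915]] mid [0.4782 0.3765 0.035 ] yaw -0.026098839735704486
[[0.4326 0.3543 0.01  ]
 [0.4344 0.4018 0.01  ]
 [0.5228 0.4005 0.01  ]
 [0.5208 0.3514 0.01  ]] [0.47765631 0.37699897 0.01      ] rest yaw -0.03239876085352365 -0.014453133678749203
186 [16, 16, 19, 43, 50, 35, 28, 7, 4, 6, 8, 8, 7, 8, 8, 8, 9, 9, 9, 9, 8, 9, 8, 7, 8, 7, 7, 7, 29, 48, 47, 39, 22, 21, 21]
195 [13, 12, 14, 24, 25, 24, 21, 5, 2, 4, 3, 4, 3, 3, 4, 4, 4, 6, 5, 4, 4, 4, 5, 4, 4, 4, 3, 7, 41, 48, 47, 33, 22, 22, 23]
204 [14, 15, 15, 23, 26, 25, 20, 4, 2, 3, 3, 2, 3, 3, 3, 3, 1, 2, 3, 4, 4, 4, 3, 3, 4, 4, 4, 7, 24, 27, 27, 18, 13, 13, 12]
213 [15, 15, 17, 27, 29, 29, 19, 4, 2, 2, 2, 2, 2, 3, 1, 2, 1, 3, 3, 2, 2, 2, 3, 2, 3, 2, 1, 12, 26, 26, 25, 16, 13, 14, 14]
222 [14, 15, 18, 27, 29, 30, 23, 3, 2, 2, 2, 2, 3, 2, 2, 2, 2, 3, 3, 2, 2, 2, 2, 2, 2, 2, 3, 18, 31, 32, 25, 15, 14, 15, 15]
231 [17, 14, 17, 29, 30, 30, 22, 2, 2, 2, 2, 3, 2, 1, 2, 2, 3, 2, 2, 1, 2, 2, 2, 2, 3, 2, 7, 43, 51, 52, 36, 25, 25, 26, 26]
240 [18, 18, 19, 28, 29, 29, 18, 2, 3, 2, 2, 3, 2, 3, 1, 2, 1, 2, 1, 1, 2, 2, 2, 3, 4, 3, 13, 48, 53, 50, 30, 25, 25, 25, 25]
249 [20, 20, 27, 52, 55, 49, 22, 5, 4, 5, 3, 5, 4, 5, 5, 3, 4, 4, 4, 4, 4, 4, 4, 4, 5, 5, 15, 45, 49, 43, 26, 25, 25, 24, 25]
```

```bash
python3 -c "
from h import *
plan(rot(np.pi/2-.025),[.4785,.3765,.026])"
```

```text
t 20.52 at [0.4776 0.3734 0.1496] F [ 0.3 -0.1 -0.1] w 0.0857 gf 0.0
turn [-0.0005 -0.0004  0.0062] rows 0.10434929943299098
shift [-0.001   0.0039  0.1546] rows 1.9796419754186503
```

{"api": "drive_tool", "payload": {
  "series": [
    [[0, 0, 0.0062, -0.001, 0.0039, 0.06, 1], [0, 0, 0, 0, 0, 0.06, 1], [0, 0, 0, 0, 0, 0.0346, 1], [0, 0, 0, 0, 0, 0, 1]]
  ]
}}

```text
time_s: 21.02
eef_pos: [0.4804, 0.3759, 0.0254]
eef_rot: [0.014, 1.0, -0.001, -0.001]
ft_force: [0.3, -0.1, 0.7]
width: 0.0855
grasp_force: 0.0
```

{"api": "drive_tool", "payload": {
  "series": [
    [[0, 0, 0, 0, 0, 0, 0.2], [0, 0, 0, 0, 0, 0, 0], [0, 0, 0, 0, 0, 0, 0], [0, 0, 0, 0, 0, 0, 0], [0, 0, 0, 0, 0, 0, 0]]
  ],
  "squeeze": 60
}}

```text
time_s: 21.65
eef_pos: [0.4807, 0.3764, 0.0286]
eef_rot: [0.012, 1.0, 0.0, 0.001]
ft_force: [0.7, -2.4, 5.5]
width: 0.0325
grasp_force: 58.9
```

```bash
python3 -c "
from h import *
plan(rot(np.pi/2-.025),[.4785,.3765,.026])"
```

```text
t 21.65 at [0.4807 0.3764 0.0286] F [ 0.7 -2.4  5.5] w 0.0325 gf 58.919252157211304
turn [0.0002 0.0008 0.0001] rows 0.013944583120760497
shift [0.0027 0.0001 0.0032] rows 0.05416245883078304
```

{"api": "drive_tool", "payload": {
  "series": [
    [[0, 0, 0, 0, 0, -0.06, 0], [0, 0, 0, 0, 0, -0.07, 0], [0, 0, 0, 0, 0, -0.07, 0], [0, 0, 0, 0, 0, 0, 0]]
  ]
}}

```text
time_s: 22.15
eef_pos: [0.4819, 0.3782, 0.1928]
eef_rot: [0.012, 1.0, 0.004, 0.005]
ft_force: [0.2, 1.0, -2.0]
width: 0.032
grasp_force: 60.5
```

```bash
python3 - <<'E'
from h import *
d=load("t7");g=cv2.cvtColor(d["frame"],cv2.COLOR_RGB2GRAY).astype(np.float32)
def prof(pts):
    q=w2pix(d,pts).astype(np.float32);return cv2.remap(g,q[:,0].reshape(-1,1),q[:,1].reshape(-1,1),cv2.INTER_LINEAR).ravel().astype(int)
xs=np.arange(-75,36,2)
for z,ys in((44,(-137,-130,-120,-113)),(70,(-130,-120))):
    P=sum(prof([rd(x,y,z) for x in xs]) for y in ys)//len(ys)
    print("z",z,[(int(a),int(b)) for a,b in zip(xs,P)])
ys=np.arange(-155,-94,2)
print("contact across",[(int(a),int(b)) for a,b in zip(ys,prof([rd(15,y,44) for y in ys]))])
print("block across",[(int(a),int(b)) for a,b in zip(ys,prof([rd(-70,y,72) for y in ys]))])
ys=np.arange(-205,-164,2);print("right edge x50",list(zip(ys.tolist(),prof([rd(50,y,20) for y in ys]).tolist())));print("x-90",list(zip(ys.tolist(),prof([rd(-90,y,20) for y in ys]).tolist())))
xs=np.arange(-145,-110,2);print("front y-150",list(zip(xs.tolist(),prof([rd(x,-150,20) for x in xs]).tolist())))
xs=np.arange(115,150,2);print("back y-150",list(zip(xs.tolist(),prof([rd(x,-150,20) for x in xs]).tolist())))
# wrist: held cell
w=r.grab_frame("wrist");np.savez("pics/w9.npz",**w);s=r.sense();p=s["eef_pos"];Rc=R.from_quat(s["eef_rot"]);print(p)
gw=cv2.cvtColor(w["frame"],cv2.COLOR_RGB2GRAY).astype(np.float32)
for y in(-.006,0,.006):
    ds=np.arange(.010,.046,.0015);q=w2pix(w,[p+Rc.apply([a,y,.0016-.0155]) for a in ds]).astype(np.float32)
    print("held top line",[(round(a*1e3,1),int(b)) for a,b in zip(ds,cv2.remap(gw,q[:,0].reshape(-1,1),q[:,1].reshape(-1,1),1).ravel())],q[0],q[-1])
E
```

```text
z 44 [(-75, 23), (-73, 22), (-71, 23), (-69, 20), (-67, 17), (-65, 40), (-63, 84), (-61, 110), (-59, 100), (-57, 110), (-55, 113), (-53, 106), (-51, 86), (-49, 80), (-47, 67), (-45, 98), (-43, 154), (-41, 115), (-39, 87), (-37, 89), (-35, 88), (-33, 88), (-31, 88), (-29, 88), (-27, 90), (-25, 91), (-23, 91), (-21, 91), (-19, 93), (-17, 92), (-15, 90), (-13, 92), (-11, 93), (-9, 93), (-7, 93), (-5, 91), (-3, 93), (-1, 94), (1, 94), (3, 91), (5, 83), (7, 59), (9, 35), (11, 45), (13, 39), (15, 16), (17, 27), (19, 67), (21, 110), (23, 125), (25, 121), (27, 121), (29, 120), (31, 119), (33, 119), (35, 120)]
z 70 [(-75, 23), (-73, 22), (-71, 19), (-69, 19), (-67, 46), (-65, 94), (-63, 112), (-61, 86), (-59, 107), (-57, 117), (-55, 114), (-53, 88), (-51, 88), (-49, 76), (-47, 127), (-45, 134), (-43, 65), (-41, 66), (-39, 67), (-37, 67), (-35, 64), (-33, 60), (-31, 62), (-29, 63), (-27, 65), (-25, 65), (-23, 65), (-21, 65), (-19, 66), (-17, 67), (-15, 64), (-13, 62), (-11, 62), (-9, 59), (-7, 62), (-5, 64), (-3, 66), (-1, 69), (1, 66), (3, 50), (5, 37), (7, 50), (9, 30), (11, 17), (13, 41), (
[... 3186 characters left out ...]
loat64(44.5), 95)] [287.15784 268.73578] [287.02676 184.80646]
held top line [(np.float64(10.0), 45), (np.float64(11.5), 44), (np.float64(13.0), 45), (np.float64(14.5), 45), (np.float64(16.0), 44), (np.float64(17.5), 45), (np.float64(19.0), 44), (np.float64(20.5), 58), (np.float64(22.0), 76), (np.float64(23.5), 76), (np.float64(25.0), 99), (np.float64(26.5), 104), (np.float64(28.0), 105), (np.float64(29.5), 48), (np.float64(31.0), 41), (np.float64(32.5), 42), (np.float64(34.0), 43), (np.float64(35.5), 41), (np.float64(37.0), 44), (np.float64(38.5), 58), (np.float64(40.0), 58), (np.float64(41.5), 58), (np.float64(43.0), 89), (np.float64(44.5), 100)] [301.99728 268.7226 ] [303.04764 184.81154]
```

```bash
python3 -c "
import numpy as np
x=np.load('reader.npy');x[0]+=.0027;x[1]-=.0003;np.save('reader.npy',x)
from h import *
plan(rot(X[2]+np.pi/2),rd(-20+9-2,-125,215),rd(-13,-125,120))"
```

```text
t 22.2 at [0.4804 0.377  0.1894] F [ 0.1  0.  -2.9] w 0.0323 gf 60.47845244407654
turn [0.0011 0.0013 0.0303] rows 0.5111571696760498
shift [-0.1692 -0.6345 -0.032 ] rows 8.418418702834623
shift [0.     0.     0.1187] rows 1.520486555697823
```

{"api": "drive_tool", "payload": {
  "series": [
    [[0.0011, 0.0013, 0.0303, 0, 0, -0.032, 0], [0, 0, 0, -0.0188, -0.0705, 0, 0], [0, 0, 0, -0.0188, -0.0705, 0, 0], [0, 0, 0, -0.0188, -0.0705, 0, 0], [0, 0, 0, -0.0188, -0.0705, 0, 0], [0, 0, 0, -0.0188, -0.0705, 0, 0], [0, 0, 0, -0.0188, -0.0705, 0, 0], [0, 0, 0, -0.0188, -0.0705, 0, 0], [0, 0, 0, -0.0188, -0.0705, 0, 0], [0, 0, 0, -0.0188, -0.0705, 0, 0]]
  ]
}}

```text
time_s: 23.45
eef_pos: [0.5522, -0.1452, 0.2116]
eef_rot: [0.06, 0.998, -0.001, -0.004]
ft_force: [1.0, 0.5, -2.4]
width: 0.0324
grasp_force: 60.5
```

{"api": "drive_tool", "payload": {
  "series": [
    [[0, 0, 0, 0, 0, 0.05, 0], [0, 0, 0, 0, 0, 0.0387, 0], [0, 0, 0, 0, 0, 0, 0], [0, 0, 0, 0, 0, 0, 0]]
  ]
}}

```text
time_s: 23.95
eef_pos: [0.5532, -0.1438, 0.143]
eef_rot: [0.06, 0.998, -0.002, -0.002]
ft_force: [0.7, -0.1, -1.2]
width: 0.0315
grasp_force: 60.6
```

```bash
cat > bay.py <<'E'
from h import *
plan(rot(X[2]+np.pi/2),rd(-13,-125,120))
w=r.grab_frame("wrist");s=r.sense();p=s["eef_pos"];Rc=R.from_quat(s["eef_rot"])
gw=cv2.cvtColor(w["frame"],cv2.COLOR_RGB2GRAY).astype(np.float32)
def prof(pts):
    q=w2pix(w,pts).astype(np.float32);return cv2.remap(gw,q[:,0].reshape(-1,1),q[:,1].reshape(-1,1),cv2.INTER_LINEAR,borderValue=-1).ravel().astype(int).tolist()
ys=np.arange(-155,-94,2)
for x,z in((-70,72),(-62,72),(-45,70),(-44,68)): print("across",x,z,list(zip(ys.tolist(),prof([rd(x,y,z) for y in ys]))))
xs=np.arange(-95,-40,2)
for y in(-118,-132): print("along 71",y,list(zip(xs.tolist(),prof([rd(x,y,71) for x in xs]))))
xs=np.arange(-140,-110,2)
for y in(-160,-90): print("front",y,list(zip(xs.tolist(),prof([rd(x,y,20) for x in xs]))))
ys=np.arange(-200,-170,2);print("right",list(zip(ys.tolist(),prof([rd(-90,y,20) for y in ys]))))
ds=np.arange(.022,.034,.001)
for y in(-.005,0,.005):print("held",prof([p+Rc.apply([a,y,.0016-.0155]) for a in ds]))
E
python3 bay.py
```

```text
t 23.95 at [ 0.5532 -0.1438  0.143 ] F [ 0.7 -0.1 -1.2] w 0.0315 gf 60.557920932769775
turn [-0.0011 -0.0012  0.0001] rows 0.02835952676884116
shift [-0.0007  0.0009  0.0287] rows 0.36791861011012167
across -70 72 [(-155, 139), (-153, 124), (-151, 86), (-149, 86), (-147, 85), (-145, 64), (-143, 28), (-141, 25), (-139, 25), (-137, 23), (-135, 22), (-133, 23), (-131, 21), (-129, 23), (-127, 28), (-125, 25), (-123, 21), (-121, 27), (-119, 33), (-117, 32), (-115, 37), (-113, 37), (-111, 37), (-109, 38), (-107, 39), (-105, 39), (-103, 67), (-101, 130), (-99, 132), (-97, 132), (-95, 132)]
across -62 72 [(-155, 131), (-153, 115), (-151, 85), (-149, 84), (-147, 84), (-145, 85), (-143, 84), (-141, 85), (-139, 85), (-137, 83), (-135, 74), (-133, 71), (-131, 78), (-129, 85), (-127, 92), (-125, 121), (-123, 132), (-121, 127), (-119, 114), (-117, 105), (-115, 121), (-113, 132), (-111, 133), (-109, 133), (-107, 133), (-105, 133), (-103, 132), (-101, 132), (-99, 132), (-97, 131), (-95, 131)]
across -45 70 [(-155, 88), (-153, 86), (-151, 86), (-149, 86), (-147, 86), (-145, 86), (-143, 86), (-141, 79
[... 1422 characters left out ...]
, (-130, 145), (-128, 143), (-126, 105), (-124, 86), (-122, 92), (-120, 94), (-118, 94), (-116, 93), (-114, 93), (-112, 92)]
front -90 [(-140, 186), (-138, 188), (-136, 191), (-134, 187), (-132, 195), (-130, 192), (-128, 187), (-126, 141), (-124, 113), (-122, 122), (-120, 122), (-118, 123), (-116, 123), (-114, 123), (-112, 123)]
right [(-200, 147), (-198, 148), (-196, 149), (-194, 149), (-192, 149), (-190, 146), (-188, 146), (-186, 146), (-184, 145), (-182, 99), (-180, 91), (-178, 94), (-176, 93), (-174, 93), (-172, 93)]
held [62, 62, 63, 62, 63, 63, 71, 86, 86, 86, 83, 60, 57]
held [63, 64, 64, 63, 63, 64, 80, 87, 87, 87, 74, 58, 58]
held [62, 63, 63, 62, 63, 63, 74, 86, 85, 86, 80, 58, 57]
```

```bash
python3 bay.py | grep -v across; python3 -c "
from h import *
for i in range(2):
  s=r.sense();w=r.grab_frame('wrist');Rc=R.from_quat(s['eef_rot']);print(s['eef_pos'].round(4),Rc.inv().apply(w['T'][:3,3]-s['eef_pos']).round(4))
for n,p in(('w8',(.4747,.3727,.1479)),('w1',(.6292,.1193,.2156))): print(n,load(n)['T'][:3,3].round(4)-p)
"
```

```text
t 24.0 at [ 0.5537 -0.1439  0.1437] F [-0.2  0.5 -2. ] w 0.0321 gf 60.55798530578613
turn [-0.0012 -0.0007  0.0001] rows 0.023897727364475665
shift [-0.0002  0.0009  0.0296] rows 0.37953115812538085
along 71 -118 [(-95, 122), (-93, 119), (-91, 112), (-89, 113), (-87, 88), (-85, 41), (-83, 45), (-81, 44), (-79, 44), (-77, 43), (-75, 42), (-73, 41), (-71, 39), (-69, 78), (-67, 130), (-65, 100), (-63, 130), (-61, 100), (-59, 130), (-57, 91), (-55, 135), (-53, 82), (-51, 83), (-49, 167), (-47, 123), (-45, 107), (-43, 108), (-41, 115)]
along 71 -132 [(-95, 93), (-93, 84), (-91, 84), (-89, 84), (-87, 61), (-85, 23), (-83, 23), (-81, 24), (-79, 22), (-77, 23), (-75, 22), (-73, 21), (-71, 22), (-69, 53), (-67, 76), (-65, 71), (-63, 75), (-61, 71), (-59, 77), (-57, 71), (-55, 81), (-53, 80), (-51, 81), (-49, 89), (-47, 56), (-45, 38), (-43, 40), (-41, 39)]
front -160 [(-140, 145), (-138, 146), (-136, 142), (-134, 143), (-132, 144), (-130, 145), (-128, 143), (-126, 100), (-124, 86), (-122, 92), (-120, 93), (-118, 93), (-116, 93), (-114, 92), (-112, 92)]
front -90 [(-140, 185), (-138, 187), (-136, 191), (-134, 187), (-132, 195), (-130, 192), (-128, 187), (-126, 146), (-124, 112), (-122, 121), (-120, 122), (-118, 122), (-116, 122), (-114, 123), (-112, 123)]
right [(-200, 147), (-198, 149), (-196, 149), (-194, 150), (-192, 150), (-190, 146), (-188, 145), (-186, 146), (-184, 144), (-182, 100), (-180, 92), (-178, 93), (-176, 92), (-174, 93), (-172, 93)]
held [63, 62, 63, 63, 63, 63, 81, 87, 87, 87, 74, 57, 57]
held [63, 63, 63, 64, 63, 66, 85, 87, 87, 85, 64, 58, 58]
held [62, 62, 63, 63, 62, 63, 81, 85, 85, 85, 69, 57, 57]
[ 0.5538 -0.1438  0.144 ] [ 0.0697  0.     -0.1309]
[ 0.5538 -0.1438  0.1441] [ 0.0697  0.     -0.1309]
w8 [-0.0689  0.0009  0.1313]
w1 [0.0088 0.0697 0.1309]
```

{"api": "drive_tool", "payload": {
  "series": [
    [[-0.0012, -0.0007, 0, -0.004, 0.0018, 0.03, 0], [0, 0, 0, 0, 0, 0.04, 0], [0, 0, 0, 0, 0, 0.025, 0], [0, 0, 0, 0, 0, 0, 0], [0, 0, 0, 0, 0, 0, 0], [0, 0, 0, 0, 0, 0, 0]]
  ]
}}

```text
time_s: 24.9
eef_pos: [0.5571, -0.1431, 0.0682]
eef_rot: [0.06, 0.998, -0.0, 0.0]
ft_force: [0.2, 0.2, -1.1]
width: 0.032
grasp_force: 60.6
```

```bash
python3 bay.py | egrep -v "across|front|right"
```

```text
t 24.9 at [ 0.5571 -0.1431  0.0682] F [ 0.2  0.2 -1.1] w 0.032 gf 60.557098388671875
turn [-0.0001  0.0003  0.0001] rows 0.005646273000691721
shift [ 0.0039 -0.0005 -0.0648] rows 0.8313990294943732
along 71 -118 [(-95, 133), (-93, 132), (-91, 132), (-89, 132), (-87, 110), (-85, 30), (-83, 30), (-81, 29), (-79, 30), (-77, 30), (-75, 30), (-73, 29), (-71, 28), (-69, 75), (-67, 117), (-65, 116), (-63, 108), (-61, 109), (-59, 100), (-57, 110), (-55, 88), (-53, 87), (-51, 87), (-49, 120), (-47, 82), (-45, 64), (-43, 64), (-41, 64)]
along 71 -132 [(-95, 101), (-93, 96), (-91, 99), (-89, 84), (-87, 68), (-85, 28), (-83, 28), (-81, 26), (-79, 25), (-77, 25), (-75, 24), (-73, 24), (-71, 23), (-69, 53), (-67, 81), (-65, 76), (-63, 80), (-61, 77), (-59, 78), (-57, 89), (-55, 90), (-53, 90), (-51, 89), (-49, 99), (-47, 50), (-45, 64), (-43, 64), (-41, 64)]
held [69, 70, 69, 70, 69, 75, 95, 97, 96, 94, 70, 64, 63]
held [70, 70, 70, 70, 70, 84, 96, 96, 96, 88, 64, 63, 64]
held [70, 70, 70, 70, 70, 78, 94, 94, 94, 90, 67, 64, 64]
```

{"api": "drive_tool", "payload": {
  "series": [
    [[0, 0, 0, 0.0065, 0, 0, 0], [0, 0, 0, 0.0065, 0, 0, 0], [0, 0, 0, 0.0065, 0, 0, 0], [0, 0, 0, 0, 0, 0, 0], [0, 0, 0, 0, 0, 0, 0]]
  ]
}}

```text
time_s: 25.58
eef_pos: [0.5417, -0.1412, 0.0673]
eef_rot: [0.06, 0.998, -0.0, 0.0]
ft_force: [5.3, -0.6, 0.2]
width: 0.032
grasp_force: 60.6
```

```bash
python3 bay.py | egrep -v "across|front|right"
```

```text
t 25.57 at [ 0.5417 -0.1412  0.0673] F [ 5.3 -0.6  0.2] w 0.032 gf 60.62672138214111
turn [ 0.      0.0002 -0.    ] rows 0.0037809218494414738
shift [-0.0154 -0.0006 -0.0659] rows 0.8665068124782837
along 71 -118 [(-95, 123), (-93, 124), (-91, 127), (-89, 63), (-87, 22), (-85, 30), (-83, 31), (-81, 30), (-79, 29), (-77, 29), (-75, 29), (-73, 27), (-71, 27), (-69, 86), (-67, 98), (-65, 88), (-63, 86), (-61, 86), (-59, 96), (-57, 67), (-55, 64), (-53, 94), (-51, 95), (-49, 80), (-47, 69), (-45, 70), (-43, 69), (-41, 70)]
along 71 -132 [(-95, 75), (-93, 76), (-91, 75), (-89, 40), (-87, 20), (-85, 25), (-83, 24), (-81, 25), (-79, 24), (-77, 25), (-75, 24), (-73, 24), (-71, 23), (-69, 79), (-67, 89), (-65, 90), (-63, 89), (-61, 90), (-59, 98), (-57, 66), (-55, 64), (-53, 93), (-51, 93), (-49, 72), (-47, 69), (-45, 69), (-43, 69), (-41, 69)]
held [70, 69, 70, 69, 69, 75, 94, 96, 96, 95, 71, 64, 64]
held [70, 70, 70, 71, 70, 83, 96, 96, 96, 89, 65, 64, 64]
held [69, 69, 70, 70, 69, 77, 94, 94, 94, 92, 67, 64, 64]
```

{"api": "drive_tool", "payload": {
  "series": [
    [[0, 0, 0, 0, 0, 0.011, 0], [0, 0, 0, 0, 0, 0.011, 0], [0, 0, 0, 0, 0, 0.0095, 0], [0, 0, 0, 0, 0, 0, 0], [0, 0, 0, 0, 0, 0, 0]]
  ]
}}

```text
time_s: 26.25
eef_pos: [0.5406, -0.1409, 0.0409]
eef_rot: [0.06, 0.998, 0.0, -0.001]
ft_force: [5.5, 0.5, -1.1]
width: 0.0324
grasp_force: 60.4
```

```bash
python3 bay.py | egrep -v "across|front|right"
```

```text
t 26.25 at [ 0.5406 -0.1409  0.0409] F [ 5.5  0.5 -1.1] w 0.0324 gf 60.43228626251221
turn [ 0.0002 -0.0007  0.    ] rows 0.011560577453043348
shift [-0.0169 -0.0008 -0.0989] rows 1.2840683131728805
along 71 -118 [(-95, 131), (-93, 139), (-91, 139), (-89, 21), (-87, 21), (-85, 29), (-83, 29), (-81, 29), (-79, 29), (-77, 28), (-75, 27), (-73, 28), (-71, 27), (-69, 79), (-67, 88), (-65, 87), (-63, 87), (-61, 95), (-59, 91), (-57, 69), (-55, 69), (-53, 69), (-51, 69), (-49, 69), (-47, 69), (-45, 69), (-43, 70), (-41, 70)]
along 71 -132 [(-95, 75), (-93, 76), (-91, 76), (-89, 21), (-87, 22), (-85, 25), (-83, 24), (-81, 25), (-79, 24), (-77, 24), (-75, 23), (-73, 22), (-71, 22), (-69, 83), (-67, 91), (-65, 89), (-63, 89), (-61, 99), (-59, 90), (-57, 69), (-55, 68), (-53, 68), (-51, 69), (-49, 69), (-47, 68), (-45, 68), (-43, 68), (-41, 69)]
held [69, 70, 69, 70, 72, 94, 98, 97, 89, 88, 88, 88, 88]
held [70, 70, 71, 70, 74, 94, 98, 97, 89, 87, 87, 87, 88]
held [70, 70, 70, 70, 74, 93, 95, 95, 87, 87, 87, 87, 87]
```

{"api": "drive_tool", "payload": {
  "series": [
    [[0, 0, 0, 0, 0, 0.0015, 0], [0, 0, 0, -0.002, 0, 0, 0], [0, 0, 0, -0.002, 0, 0, 0], [0, 0, 0, 0, 0, 0, 0], [0, 0, 0, 0, 0, 0, 0]]
  ]
}}

```text
time_s: 26.92
eef_pos: [0.542, -0.1408, 0.0405]
eef_rot: [0.06, 0.998, 0.001, -0.003]
ft_force: [-0.0, 0.6, 6.9]
width: 0.0318
grasp_force: 61.5
```

{"api": "drive_tool", "payload": {
  "series": [
    [[0, 0, 0, 0, 0, 0, 0.5], [0, 0, 0, 0, 0, 0, 0.9], [0, 0, 0, 0, 0, 0, 1], [0, 0, 0, 0, 0, 0, 1], [0, 0, 0, 0, 0, -0.02, 1], [0, 0, 0, 0, 0, -0.06, 1], [0, 0, 0, 0, 0, -0.06, 1], [0, 0, 0, 0, 0, 0, 1], [0, 0, 0, 0, 0, 0, 1]]
  ]
}}

```text
time_s: 28.05
eef_pos: [0.5436, -0.1414, 0.1528]
eef_rot: [0.06, 0.998, 0.0, -0.001]
ft_force: [0.3, -0.4, 0.1]
width: 0.0852
grasp_force: 0.0
```

```bash
python3 - <<'E'
from h import *
plan(rot(X[2]+np.pi/2),rd(-22,-125,300))
w=r.grab_frame("wrist");np.savez("pics/w10.npz",**w)
gw=cv2.cvtColor(w["frame"],cv2.COLOR_RGB2GRAY).astype(np.float32)
def prof(pts):
    q=w2pix(w,pts).astype(np.float32);return cv2.remap(gw,q[:,0].reshape(-1,1),q[:,1].reshape(-1,1),cv2.INTER_LINEAR,borderValue=-1).ravel().astype(int).tolist()
xs=np.arange(-75,31,2)
for y in(-130,-124,-118):print("top line",y,list(zip(xs.tolist(),prof([rd(x,y,55) for x in xs]))))
ys=np.arange(-155,-95,2)
for x in(-42,-30,-10,0):print("across",x,list(zip(ys.tolist(),prof([rd(x,y,42) for y in ys]))))
E
```

```text
t 28.05 at [ 0.5436 -0.1414  0.1528] F [ 0.3 -0.4  0.1] w 0.0852 gf 0.0
turn [ 0.0001 -0.0005  0.    ] rows 0.008535590938441062
shift [-0.0018 -0.0007 -0.1841] rows 2.3568166820582954
top line -130 [(-75, 18), (-73, 18), (-71, 18), (-69, 18), (-67, 62), (-65, 75), (-63, 74), (-61, 74), (-59, 73), (-57, 71), (-55, 70), (-53, 75), (-51, 76), (-49, 66), (-47, 55), (-45, 55), (-43, 55), (-41, 54), (-39, 55), (-37, 55), (-35, 55), (-33, 55), (-31, 55), (-29, 55), (-27, 55), (-25, 55), (-23, 55), (-21, 55), (-19, 55), (-17, 55), (-15, 55), (-13, 55), (-11, 59), (-9, 62), (-7, 62), (-5, 62), (-3, 62), (-1, 62), (1, 66), (3, 84), (5, 79), (7, 33), (9, 28), (11, 72), (13, 125), (15, 125), (17, 126), (19, 126), (21, 125), (23, 124), (25, 123), (27, 123), (29, 124)]
top line -124 [(-75, 19), (-73, 20), (-71, 20), (-69, 18), (-67, 102), (-65, 73), (-63, 126), (-61, 70), (-59, 110), (-57, 83), (-55, 72), (-53, 78), (-51, 89), (-49, 121), (-47, 95), (-45, 98), (-43, 98), (-41, 98), (-39, 98), (-37, 98), (-35, 98), (-33, 98), (-31, 90), (-29, 71), (-27, 56), (-25, 56), (-23, 63), (-21, 59), (-19, 
[... 1630 characters left out ...]
 84), (-149, 81), (-147, 69), (-145, 70), (-143, 71), (-141, 67), (-139, 55), (-137, 57), (-135, 57), (-133, 55), (-131, 55), (-129, 55), (-127, 55), (-125, 56), (-123, 56), (-121, 55), (-119, 55), (-117, 54), (-115, 54), (-113, 54), (-111, 53), (-109, 52), (-107, 62), (-105, 69), (-103, 69), (-101, 70), (-99, 69), (-97, 69)]
across 0 [(-155, 84), (-153, 84), (-151, 84), (-149, 84), (-147, 77), (-145, 70), (-143, 70), (-141, 66), (-139, 56), (-137, 58), (-135, 59), (-133, 61), (-131, 62), (-129, 62), (-127, 62), (-125, 63), (-123, 63), (-121, 62), (-119, 62), (-117, 61), (-115, 60), (-113, 58), (-111, 57), (-109, 58), (-107, 94), (-105, 112), (-103, 110), (-101, 109), (-99, 109), (-97, 108)]
```

{"api": "drive_tool", "payload": {
  "series": [
    [[0, 0, 0, 0, 0, -0.07, 1], [0, 0, 0, 0.07, 0, -0.02, 1], [0, 0, 0, 0.07, 0, 0, 1], [0, 0, 0, 0.07, 0, 0, 1], [0, 0, 0, 0, 0, 0, 1], [0, 0, 0, 0, 0, 0, 1]]
  ]
}}

```text
time_s: 28.85
eef_pos: [0.3778, -0.1215, 0.2243]
eef_rot: [0.06, 0.998, 0.0, -0.001]
ft_force: [1.3, 0.1, 0.3]
width: 0.0854
grasp_force: 0.0
```

```bash
python3 - <<'E'
from h import *
d=r.grab_frame("top");f=d["frame"];o=load("t7")["frame"]
def pan(f):
    h=cv2.cvtColor(f,cv2.COLOR_RGB2HSV);m=np.zeros(f.shape[:2],np.uint8);m[205:275,270:310]=1
    m&=((h[...,1]>130)&(h[...,0]<20)).astype(np.uint8);return cv2.minAreaRect(max(cv2.findContours(m,0,1)[0],key=cv2.contourArea))
print(pan(o),pan(f))
D=np.abs(f.astype(int)-o).max(2)
for n,(a,b,c,e) in dict(knob=(170,200,222,262),panel=(205,268,275,305),bay=(200,260,325,360)).items():print(n,(D[a:b,c:e]>40).sum())
g=cv2.cvtColor(f,cv2.COLOR_RGB2GRAY).astype(np.float32)
xs=np.arange(-70,26,2)
for y in(-125,-119):
    q=w2pix(d,[rd(x,y,56) for x in xs]).astype(np.float32);print(list(zip(xs.tolist(),cv2.remap(g,q[:,0].reshape(-1,1),q[:,1].reshape(-1,1),1).ravel().astype(int).tolist())))
s=r.sense();print(s["time_s"],s["eef_pos"])
E
```

```text
((291.018310546875, 238.66464233398438), (18.641374588012695, 51.129859924316406), 7.696051120758057) ((291.0093078613281, 238.73098754882812), (18.641374588012695, 50.995941162109375), 7.696051120758057)
knob 0
panel 0
bay 195
[(-70, 51), (-68, 110), (-66, 130), (-64, 108), (-62, 144), (-60, 68), (-58, 81), (-56, 93), (-54, 117), (-52, 166), (-50, 143), (-48, 104), (-46, 96), (-44, 99), (-42, 101), (-40, 103), (-38, 103), (-36, 103), (-34, 100), (-32, 93), (-30, 90), (-28, 102), (-26, 102), (-24, 104), (-22, 105), (-20, 105), (-18, 105), (-16, 105), (-14, 106), (-12, 105), (-10, 105), (-8, 108), (-6, 107), (-4, 106), (-2, 105), (0, 111), (2, 129), (4, 160), (6, 143), (8, 70), (10, 15), (12, 23), (14, 62), (16, 108), (18, 115), (20, 112), (22, 111), (24, 111)]
[(-70, 28), (-68, 65), (-66, 92), (-64, 111), (-62, 101), (-60, 54), (-58, 93), (-56, 82), (-54, 129), (-52, 138), (-50, 103), (-48, 102), (-46, 94), (-44, 96), (-42, 93), (-40, 89), (-38, 87), (-36, 91), (-34, 95), (-32, 96), (-30, 95), (-28, 95), (-26, 95), (-24, 93), (-22, 93), (-20, 95), (-18, 94), (-16, 92), (-14, 94), (-12, 93), (-10, 92), (-8, 91), (-6, 90), (-4, 89), (-2, 84), (0, 93), (2, 119), (4, 135), (6, 101), (8, 54), (10, 18), (12, 23), (14, 58), (16, 104), (18, 114), (20, 112), (22, 112), (24, 112)]
28.9 [ 0.37836051 -0.12159463  0.22442437]
```

The panel and lever haven't moved, and the cell lies between the plate and the contact. I'm handing in.

```bash
python3 -c "
from workcell import r
print(r.job_done())"
```

```text
the job is handed in; nothing more can be done
None
```

I handed the job in at about 29 s of the 72 s limit; the hand-in returned no verdict. By camera and force readings, the panel is home with the foot down on it, the cell is seated nub-to-contact, and the robot stayed clear of the bird, lens and cap.

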